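Click the nutmeg box shut

TASK

The lid lies on the glass box of nutmegs in the drawer, but its four locking flaps still stick out. Go round the rim and press each flap down against the side of the box with the fingertips until all four have clicked shut; leave the box standing where it is, never lifting it or shoving it along, and leave everything else in the drawer alone.

Things in the scene. Friction and masses are not known exactly. Their poses are not given: they have to be found in the camera images.
- box: loose clip-lock glass box of nutmegs, about 1 kg, on the grey rubber liner (its top at z 4 mm). Origin: centre of underside; z up, long side along y. Glass 98 x 140 mm, lid (white frame, clear panel) 110 x 152 mm, its top 71 mm up. A white locking flap, hinged 64 mm up, sticks out from each side of the lid
- lid_top (a point): centre of the lid's top face, 71 mm above the box's underside; axes as the box
- flap_near (a joint): fold angle of the flap on the long side facing the robot (box -x): 0 level, negative raised, grows folding down, 1.5 rad (stop) hanging shut along the box. Flap 90 mm wide, 3 mm thick; hinge middle at x -55, y 0, z 64 mm in the box frame. Takes up to about 5 N at its edge; past 1.15 rad it snaps shut by itself and holds, short of that it springs back
- near_edge (a point): middle of the outer edge of the near flap, 25 mm from its hinge line; x axis: from the hinge out along the flap; y: along the hinge; z: normal of its outer face (up when the flap is level)
- flap_left (a joint): fold angle of the flap on the short left side (box +y): 0 level, negative raised, grows folding down, 1.5 rad (stop) hanging shut along the box. Flap 62 mm wide, 3 mm thick; hinge middle at x 0, y 76, z 64 mm in the box frame. Takes up to about 5 N at its edge; past 1.15 rad it snaps shut by itself and holds, short of that it springs back
- left_edge (a point): middle of the outer edge of the left flap, 25 mm from its hinge line; x axis: from the hinge out along the flap; y: along the hinge; z: normal of its outer face (up when the flap is level)
- flap_far (a joint): fold angle of the flap on the long far side (box +x): 0 level, negative raised, grows folding down, 1.5 rad (stop) hanging shut along the box. Flap 90 mm wide, 3 mm thick; hinge middle at x 55, y 0, z 64 mm in the box frame. Takes up to about 5 N at its edge; past 1.15 rad it snaps shut by itself and holds, short of that it springs back
- far_edge (a point): middle of the outer edge of the far flap, 25 mm from its hinge line; x axis: from the hinge out along the flap; y: along the hinge; z: normal of its outer face (up when the flap is level)
- flap_right (a joint): fold angle of the flap on the short right side (box -y): 0 level, negative raised, grows folding down, 1.5 rad (stop) hanging shut along the box. Flap 62 mm wide, 3 mm thick; hinge middle at x 0, y -76, z 64 mm in the box frame. Takes up to about 5 N at its edge; past 1.15 rad it snaps shut by itself and holds, short of that it springs back
- right_edge (a point): middle of the outer edge of the right flap, 25 mm from its hinge line; x axis: from the hinge out along the flap; y: along the hinge; z: normal of its outer face (up when the flap is level)
- rack: aluminium slotted rack, 190 (x) x 46 x 60 mm high, holding four vials; origin centre of underside; leave alone
- vial1: narrow glass vial, 18 mm across, 106 mm tall, white cap, upright in the rack; origin centre of its underside; leave alone
- vial2: narrow glass vial, 18 mm across, 106 mm tall, white cap, upright in the rack; origin centre of its underside; leave alone
- vial3: narrow glass vial, 18 mm across, 106 mm tall, white cap, upright in the rack; origin centre of its underside; leave alone
- vial4: narrow glass vial, 18 mm across, 106 mm tall, white cap, upright in the rack; origin centre of its underside; leave alone
- mill: stainless nutmeg mill with a black push button on top, 43 mm across, 130 mm tall; origin centre of underside; leave alone
- bowl: black ceramic mini bowl near the box, 68 mm across, 30 mm high; origin centre of underside; leave alone
- tamper: dark steel tamper standing on its base, 58 mm across, 82 mm tall; origin centre of underside; leave alone
- cup: white espresso cup with a handle, 62 mm across, 56 mm high; origin centre of underside; leave alone
- jar: amber glass spice jar with steel cap, 54 mm across, 85 mm tall; origin centre of underside; leave alone
- canister: small grey canister, 64 mm across, 74 mm tall; origin centre of underside; leave alone

How it is judged:
By the outcome, as a careful person would: the job done as asked, in the order asked, and still so for the second after the job is handed in, with the robot touching nothing.
It also fails if it takes over 58 s, if anything falls off the work surface, if the arm or the gripper's body presses on something with over 40 N, if the wrist force passes 120 N, or if a joint passes its speed limit or range.

ROBOT

A 6-joint arm with a two-finger parallel gripper is mounted at the origin on the work surface. World frame = base frame: x ahead of the robot, y to its left, z up, the work surface at z = 0. Lengths are in m, angles in rad, forces in N, time in s.
With the tool pointing down it reaches from about 0.225 to 0.875 m from the base axis. Payload 3.4 kg.
Tool frame: the origin (TCP) lies midway between the tips of the shut fingers; the grasp point (between the pads) lies 19 mm behind it (manip.grasp_offset is the distance from the TCP to the grasp point, in m); x points along the fingers, y is the direction in which the jaws open and shut, and the axes are right-handed (so a half turn about x gives the same grasp; the last joint's range is limited). The gripper opens to 85 mm and grips with 20 to 120 N. Pads are 22 mm wide; open, the fingers measure 114 mm over their backs; the gripper's body (76 mm by 85 mm) begins 54 mm behind the grasp point. The pads swing forward as they close: fully open they stand 13 mm farther back than shut.
Start: joints at [1.127, 0.276, 1.505, -0, 1.361, -0.121], TCP at [0.182, 0.545, 0.231] pointing down, gripper open.
Joint ranges: [-2.89, 2.89], [-0.75, 2.08], [0.22, 2.7], [-1.18, 4.32], [0.11, 2.71], [-2.7, 2.7]. Speed limits (rad/s): [2.57, 2.57, 3.14, 3.14, 3.14, 3.14].

INTERFACE

Orientations are given as a unit quaternion [w, x, y, z].
In Python, from rig import manip gives the robot as it stands.
- The arm moves only by the shell command python3 -m creep 'ROWS' [OPENING] [FORCE]. ROWS is a JSON object of lists of equal length, an entry for each row: "delta_pos": the shift along the tool's x, y, z in cm, a list of three; "dr": the turn, a rotation vector about the tool's x, y, z in rad, a list of three. In form: {"delta_pos": [[dx, dy, dz], ...], "dr": [[rx, ry, rz], ...]}. A call has 1 to 10 rows; each row is the pose to reach, as a shift and turn from the pose commanded when the call began, along the tool's axes at that moment; what a row does not reach only later rows make up. A row lasts 1/10 s, in which the tool goes at most 50 mm and 8.59 degrees, less where a joint would pass 70% of its speed; a pose out of reach is approached as far as the arm can. A call with a gripper value outside its range is refused whole. OPENING is the opening, from -1 (shut) to 1 (fully open), set as the call begins (- or left out, the last holds). The fingers move at their own pace and stop on an object; FORCE is the grip in N (left out, the last holds). Time passes only in rows, so rows that repeat a pose let the fingers close. It gives the time, the measured TCP pose, the force and the opening at its end, in the units of the state.
- manip.get_state(): the state, without advancing time (a new reading comes with each control period).
- manip.get_image(name): name is "side" or "top" or "wrist"; returns a dict with "pixels" (480x640x3 uint8, blue, green, red), "depth" (480x640 float32, m along the optical axis (not along the pixel's ray), 0 where there is no reading), "intrinsics" (3x3 intrinsics, pixels), "rvec" (rotation vector, rad) and "tvec" (3), from world to camera coordinates, as OpenCV has them. Camera axes: x right, y down, z forward; pixel columns grow to the right and rows downward; lengths in m; the calibration is good to about 2 mm. A picture is of the moment at which its call begins.
- manip.sign_off(): hands the job in, once; it reports no verdict.
The state is a dict: "clock": time; "qpos": joint angles; "qd": joint speeds; "effort": joint torques, N m; "position": TCP position; "ee_rot": TCP orientation; "contact_force": force on the tool from outside, world axes, zero at the start; "moment": the same for the moment, N m; "width": finger opening in m.
Only numpy, scipy, OpenCV 4.12 (cv2) and the standard library are available. Lean on these libraries where they do the work, as an engineer would, in place of code of your own. Each camera call takes 0.05 s, during which the arm holds its last target. There are 200 camera calls.

## Working session

There is one attempt and no reset: what is moved stays moved. The work goes in short steps, Python scripts to look and compute and a shell command to move; the robot and the scene stay as the last step left them, time stands still between calls to the robot, and variables do not carry over. Pictures are saved under pics/ and viewed, about 8 in all and at most 12, crops included, and the job is handed in when it is done.

```bash
mkdir -p pics; cat > h.py <<'E'
import numpy as np,cv2
from rig import manip
def shot(n,f):
    im=manip.get_image(n); cv2.imwrite('pics/%s.png'%f,im['pixels']); np.savez('pics/%s.npz'%f,**im); return im
def load(f): return np.load('pics/%s.npz'%f)
def cloud(im):
    R=cv2.Rodrigues(np.array(im['rvec']))[0]; K=np.array(im['intrinsics']); d=im['depth']
    v,u=np.mgrid[0:480,0:640]; c=np.stack([(u-K[0,2])/K[0,0]*d,(v-K[1,2])/K[1,1]*d,d],-1)
    w=(c-np.ravel(im['tvec']))@R; w[d==0]=np.nan; return w
E
python3 - <<'E'
from h import *
s=manip.get_state(); print({k:np.round(v,3) for k,v in s.items()})
a=shot('top','t0'); b=shot('side','s0')
cv2.imwrite('pics/ts.png',np.vstack([a['pixels']])) 
E
```

```text
{'clock': np.float64(0.0), 'qpos': array([ 1.127,  0.277,  1.506, -0.   ,  1.361, -0.121]), 'qd': array([-0.   , -0.   , -0.   , -0.001,  0.   ,  0.   ]), 'effort': array([-1.0000e-03, -4.1677e+01, -2.4580e+01, -0.0000e+00,  1.1000e-02,
       -0.0000e+00]), 'position': array([0.182, 0.545, 0.23 ]), 'ee_rot': array([ 0.698,  0.113,  0.698, -0.114]), 'contact_force': array([-0.009, -0.04 ,  0.608]), 'moment': array([-0.009, -0.01 , -0.032]), 'width': np.float64(0.085)}
```

View pics/t0.png

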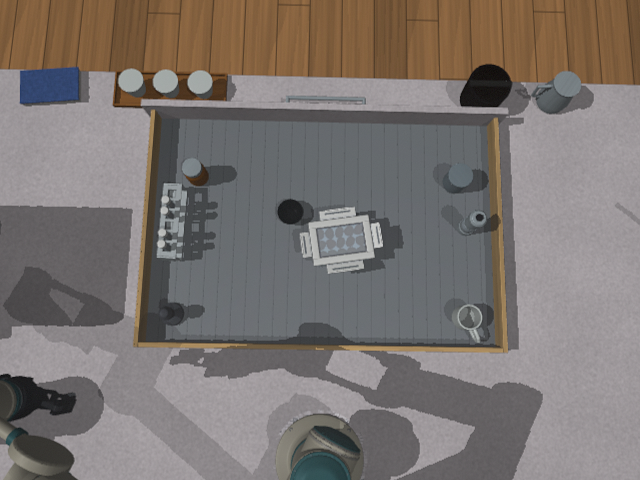

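View pics/s0.png

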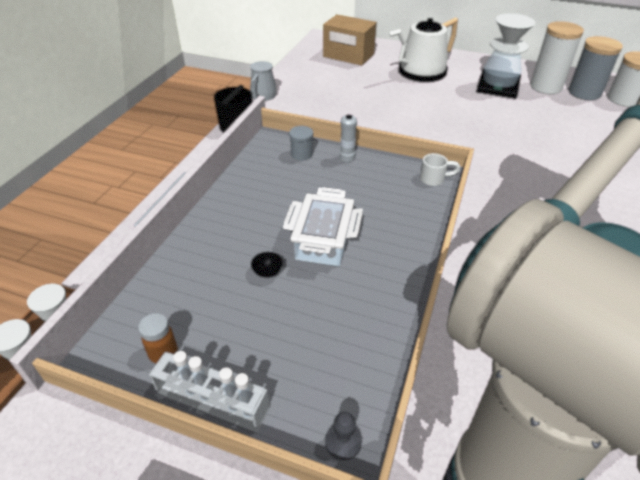

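The top view shows the box at about (341,240), with flaps far (337,213), near (345,267), left (306,244) and right (377,235). The bowl is at (290,211), off the far-left corner. The side view shows all four flaps sticking out.

```bash
python3 - <<'E'
from h import *
a=load('t0'); w=cloud(a)
for n,(u,v) in dict(c=(341,240),far=(337,213),near=(345,267),left=(306,244),right=(377,235),bowl=(290,211),liner=(400,300)).items(): print(n,w[v,u].round(4))
sub=np.zeros((480,640),bool); sub[195:285,290:395]=1
z=w[...,2]
m=sub&(z>.05)
print(np.histogram(z[m],bins=10))
# lid+flaps vs white pixels
white=a['pixels'].min(2)>150
mm=(sub&white).astype(np.uint8); n,l,st,ce=cv2.connectedComponentsWithStats(mm)
for i in range(1,n):
    if st[i,4]>15:
        p=w[(l==i)]; p=p[~np.isnan(p[:,0])]
        r=cv2.minAreaRect(p[:,:2].astype(np.float32)*1000); print(i,st[i],p.mean(0).round(4),r, p[:,2].min(),p[:,2].max())
c=a['pixels'][195:285,285:400]; cv2.imwrite('pics/c0.png',cv2.resize(c,None,fx=6.5,fy=6.5,interpolation=cv2.INTER_CUBIC))
E
```

```text
c [ 0.5281 -0.0433  0.0693]
far [ 0.5954 -0.0324  0.0734]
near [ 0.4605 -0.0536  0.0739]
left [0.5155 0.0429 0.0746]
right [ 0.5413 -0.1318  0.0755]
bowl [0.6127 0.0878 0.0102]
liner [ 0.3866 -0.1987  0.0067]
(array([   5,   26,  177,  485,  928, 1076,  782,  296,   69,    9]), array([0.06141382, 0.06349411, 0.0655744 , 0.06765469, 0.06973497,
       0.07181526, 0.07389555, 0.07597584, 0.07805612, 0.08013641,
       0.0822167 ]))
1 [ 300  207   74   59 1526] [ 0.538  -0.0314  0.0722] ((547.6659545898438, -27.35639190673828), (149.73959350585938, 174.0028076171875), 8.91445541381836) 0.0008225581817648907 0.08069645949152277
2 [371 222  12  26 191] [ 0.542  -0.1306  0.0715] ((549.9207763671875, -130.42721557617188), (77.1851806640625, 24.81708526611328), 3.789595127105713) 0.004383679462365595 0.0804087285791679
3 [327 261  37  13 230] [ 0.4621 -0.053   0.0722] ((461.4577941894531, -53.98512268066406), (21.61530113220215, 88.7286148071289), 8.807291984558105) 0.0633552837946421 0.08216313314072922
```

View pics/c0.png

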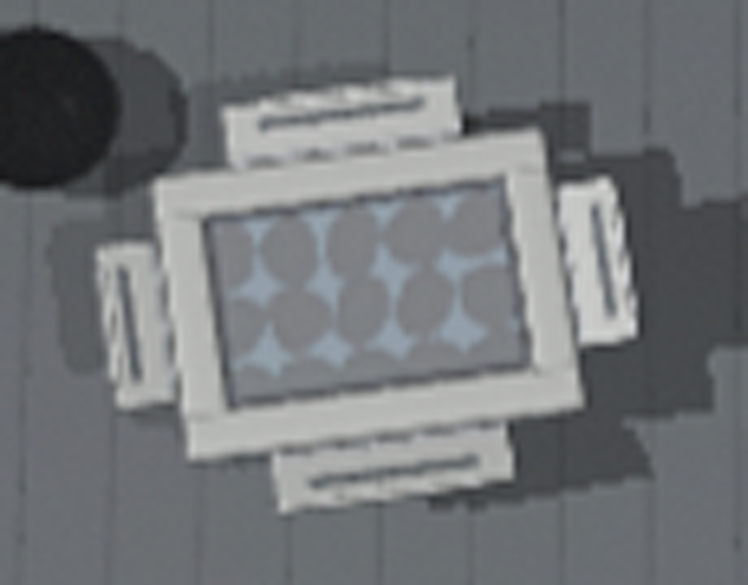

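The crop shows lid corners at (155,182), (543,130), (582,405) and (190,458). All four flaps are about level.

```bash
cat >> h.py <<'E'
from scipy.spatial.transform import Rotation as Ro
def plane(im,uv,z):
    R=cv2.Rodrigues(np.array(im['rvec']))[0]; K=np.array(im['intrinsics']); t=np.ravel(im['tvec'])
    uv=np.atleast_2d(uv).astype(float); r=np.c_[uv,np.ones(len(uv))]@np.linalg.inv(K).T@R; C=-R.T@t
    return C+r*((z-C[2])/r[:,2])[:,None]
def rot(s): q=s['ee_rot']; return Ro.from_quat([q[1],q[2],q[3],q[0]])
def boxfit(P,L=(.110,.152)):
    # corners far-left, far-right, near-right, near-left
    m=np.array([[1,1],[1,-1],[-1,-1],[-1,1]])*np.array(L)/2
    c=P[:,:2].mean(0); q=P[:,:2]-c; yaw=np.arctan2((m[:,0]*q[:,1]-m[:,1]*q[:,0]).sum(),(m*q).sum())
    return c,yaw,q@np.array([[np.cos(yaw),-np.sin(yaw)],[np.sin(yaw),np.cos(yaw)]])-m
E
python3 - <<'E'
from h import *
a=load('t0')
uv=np.array([(155,182),(543,130),(582,405),(190,458)])/6.5+[285,195]-.4
c,y,r=boxfit(plane(a,uv,.075)); print(c,y,r.round(4))
s=manip.get_state(); R=rot(s).as_matrix(); print(R.round(3)); 
C=-cv2.Rodrigues(a['rvec'])[0].T@a['tvec'].ravel(); print(C)
E
```

```text
[ 0.52801509 -0.04350374] 0.15087691961420616 [[-0.002  -0.0016]
 [-0.0012  0.0007]
 [ 0.0018  0.0019]
 [ 0.0014 -0.001 ]]
[[-0.001  0.317  0.948]
 [-0.002  0.948 -0.317]
 [-1.    -0.002 -0.   ]]
[0.30560381 0.01722656 1.33265036]
```

```bash
cat >> h.py <<'E'
CX,CY,YAW=.528,-.0435,.151
def to(bx,by,z,turn=0):
    "box-frame mm, world z mm -> delta in tool axes cm, dr"
    s=manip.get_state(); R=rot(s)
    c,n=np.cos(YAW),np.sin(YAW); p=np.array([CX+(c*bx-n*by)/1e3,CY+(n*bx+c*by)/1e3,z/1e3])
    D=np.array([[0,0,1],[0,1,0],[-1,0,0.]]); T=Ro.from_rotvec([0,0,YAW+turn])*Ro.from_matrix(D)
    print((R.inv().apply(p-s['position'])*100).round(2),(R.inv()*T).as_rotvec().round(3))
def rep():
    s=manip.get_state(); c,n=np.cos(YAW),np.sin(YAW); d=s['position']-[CX,CY,0]
    print('box-frame mm',np.round([1e3*(c*d[0]+n*d[1]),1e3*(-n*d[0]+c*d[1]),1e3*d[2]],1),'F',s['contact_force'].round(2),'t',s['clock'],'w',s['width'])
E
python3 -c "
from h import *
to(-84,0,180)"
```

```text
[  5.13 -48.65  43.98] [-0.474 -0.001  0.002]
```

```bash
python3 -m creep '{"delta_pos":[[0,-4,4],[0,-8,8],[0.5,-12,12],[1,-16,16],[1.5,-20,20],[2,-24,24],[3,-28,27],[3.5,-32,30],[4,-36,34],[5,-40,37]],"dr":[[0,0,0],[-0.05,0,0],[-0.1,0,0],[-0.15,0,0],[-0.2,0,0],[-0.25,0,0],[-0.3,0,0],[-0.35,0,0],[-0.4,0,0],[-0.474,0,0]]}' -1 20; python3 -c "
from h import *
to(-84,0,180)"
```

```text
clock: 1.1
position: [0.3898, 0.0915, 0.1886]
ee_rot: [0.705, -0.054, 0.705, 0.054]
contact_force: [0.8, -0.1, -0.5]
width: 0.0003
[  0.86 -15.43   3.18] [ 0.003  0.001 -0.   ]
```

```bash
python3 -m creep '{"delta_pos":[[0.3,-4,1],[0.6,-8,2],[0.86,-12,2.6],[0.86,-15,3.1],[0.86,-15.4,3.18],[0.86,-15.4,3.18],[0.86,-15.4,3.18]],"dr":[[0,0,0],[0,0,0],[0,0,0],[0,0,0],[0,0,0],[0,0,0],[0,0,0]]}'; python3 -c "
from h import *
rep()
w=shot('wrist','w1')
K=w['intrinsics'];R=cv2.Rodrigues(w['rvec'])[0]
c=cloud(w); s=c[...,2]; print(np.nanmin(s),np.nanmax(s)); C=-R.T@w['tvec'].ravel(); print(C, R[2])
t=shot('top','t1')
to(-84,0,80)"
```

```text
clock: 1.8
position: [0.4431, -0.0531, 0.1797]
ee_rot: [0.705, -0.053, 0.705, 0.054]
contact_force: [0.5, 0.0, 0.0]
width: -0.0003
box-frame mm [-85.4   3.3 179.7] F [0.55 0.03 0.05] t 1.8 w -0.00032811739701800425
-0.004471533893650602 0.2744917582591668
[ 0.36020057 -0.06645706  0.32137763] [ 0.31755411  0.04863539 -0.94699207]
[10.   -0.36  0.12] [ 0.002 -0.    -0.001]
```

View pics/w1.png

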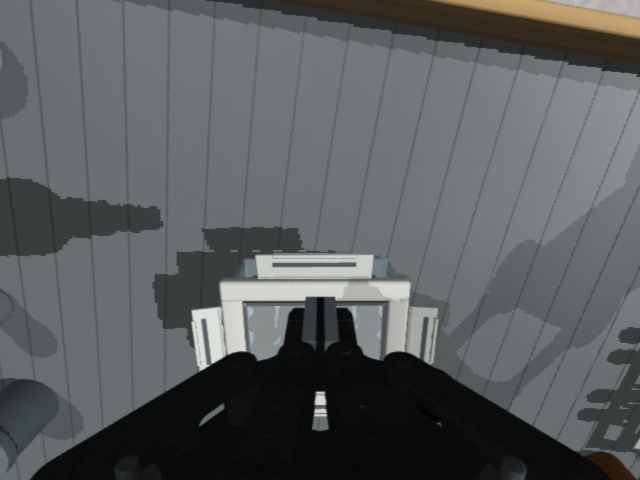

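The wrist view, with image up toward the robot, shows the near flap at (314,265). The lid's near corners are at about (222,281) and (409,279), and the shut fingertips at (320,300).

```bash
python3 - <<'E'
from h import *
w=load('w1'); 
def bf(P):
    c,n=np.cos(YAW),np.sin(YAW); d=P-[CX,CY,0]; return np.stack([c*d[...,0]+n*d[...,1],-n*d[...,0]+c*d[...,1],d[...,2]],-1)*1e3
print('lid near corners (-55,±76)',bf(plane(w,[(221,281),(410,279)],.075)).round(1))
print('near flap edge corners',bf(plane(w,[(256,254),(372,254)],.070)).round(1))
print('left/right flap outer',bf(plane(w,[(193,310),(437,310)],.070)).round(1))
C=bf(cloud(w)); 
s=C[285:345,285:360].reshape(-1,3); s=s[(s[:,2]>165)]
print('tips',len(s)); 
for lo,hi in((170,185),(185,195),(195,205),(205,220)):
    q=s[(s[:,2]>lo)&(s[:,2]<hi)]
    if len(q): print(lo,hi,np.percentile(q[:,:2],[2,50,98],axis=0).round(1).tolist())
f=C[250:276,256:372].reshape(-1,3); f=f[f[:,2]>50]; print('flap z med',np.median(f,0))
p=w['pixels'][230:360,210:430]; cv2.imwrite('pics/w1c.png',cv2.resize(p,None,fx=3.6,fy=3.6,interpolation=cv2.INTER_CUBIC))
E
```

```text
lid near corners (-55,±76) [[-55.  -74.1  75. ]
 [-56.7  72.3  75. ]]
near flap edge corners [[-75.5 -46.6  70. ]
 [-75.5  42.7  70. ]]
left/right flap outer [[ -26.8 -100.8   70. ]
 [ -26.8   98.1   70. ]]
tips 2813
170 185 [[-98.0, -4.0], [-97.4, 3.1], [-96.9, 8.8]]
185 195 [[-98.0, -10.4], [-96.9, 2.2], [-93.0, 15.3]]
195 205 [[-98.0, -10.7], [-94.2, 2.6], [-92.8, 15.5]]
205 220 [[-98.8, -9.9], [-97.3, 2.6], [-93.0, 15.2]]
flap z med [-68.4054508   -2.60645972  72.95547464]
```

View pics/w1c.png

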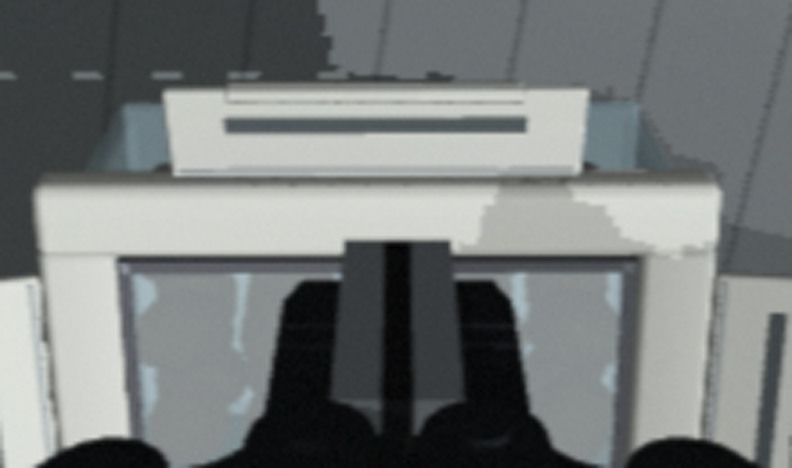

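```bash
python3 -c "
from h import *
rep(); to(-84.5,0,80)"
```

```text
box-frame mm [-85.2   3.5 180. ] F [ 0.94  0.95 -0.35] t 1.9 w -8.41147109650128e-05
[10.   -0.36  0.07] [ 0.002 -0.    -0.001]
```

```bash
python3 -m creep '{"delta_pos":[[3,-0.2,0],[6,-0.3,0],[9,-0.4,0.05],[10,-0.4,0.05],[10,-0.4,0.05]],"dr":[[0,0,0],[0,0,0],[0,0,0],[0,0,0],[0,0,0]]}'; python3 -c "
from h import *
rep()"
python3 -m creep '{"delta_pos":[[0.6,0,0],[1.05,0,0],[1.5,0,0],[1.9,0,0],[2.2,0,0.1],[2.5,0,0.25],[2.5,0,0.25]],"dr":[[0,0,0],[0,0,0],[0,0,0],[0,0,0],[0,0,0],[0,0,0],[0,0,0]]}'; python3 -c "
from h import *
rep()"
```

```text
clock: 2.4
position: [0.4438, -0.0569, 0.0791]
ee_rot: [0.704, -0.053, 0.706, 0.054]
contact_force: [-0.3, -0.1, 0.6]
width: -0.0
box-frame mm [-85.3  -0.6  79.1] F [-0.26 -0.06  0.61] t 2.4 w -2.23007901464416e-05
clock: 3.1
position: [0.4476, -0.0576, 0.0546]
ee_rot: [0.705, -0.053, 0.705, 0.053]
contact_force: [0.8, 0.3, -0.8]
width: -0.0001
box-frame mm [-81.6  -1.9  54.6] F [ 0.81  0.31 -0.78] t 3.1 w -9.963531517632279e-05
```

```bash
python3 - <<'E'
from h import *
w=shot('wrist','w2'); s=shot('side','s2'); rep()
p=w['pixels'][200:420,160:480]; q=s['pixels'][160:300,240:420]
a=cv2.resize(p,(800,550)); b=cv2.resize(q,(700,544),interpolation=cv2.INTER_CUBIC)
cv2.imwrite('pics/m2.png',np.hstack([cv2.resize(a,(400,300)),cv2.resize(b,(386,300))]))
E
```

```text
box-frame mm [-81.9  -1.8  54.8] F [ 0.52 -0.36 -1.28] t 3.2 w -2.3438788779611565e-05
```

View pics/m2.png

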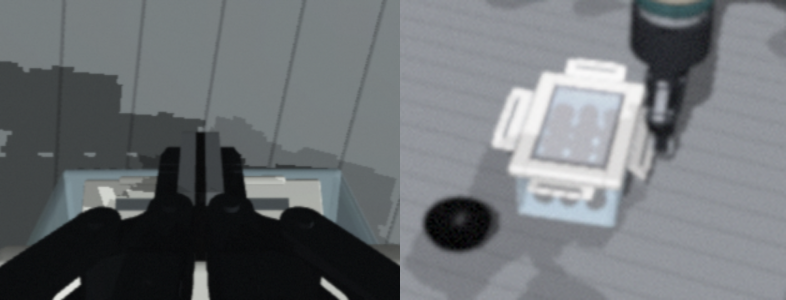

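The flap is partly folded under the fingertips (side view, right edge), with little force. I'll finish the press.

```bash
python3 -m creep '{"delta_pos":[[0.25,0,0.15],[0.5,0,0.35],[0.7,0,0.5],[0.9,0,0.65],[0.95,0,0.75],[0.95,0,0.75]],"dr":[[0,0,0],[0,0,0],[0,0,0],[0,0,0],[0,0,0],[0,0,0]]}'; python3 -c "
from h import *
rep()
s=shot('side','s3');t=shot('top','t3')
b=cv2.resize(s['pixels'][160:300,240:420],(400,300),interpolation=cv2.INTER_CUBIC);a=cv2.resize(t['pixels'][195:285,285:400],(383,300),interpolation=cv2.INTER_CUBIC)
cv2.imwrite('pics/m3.png',np.hstack([a,b]))"
```

```text
clock: 3.8
position: [0.4548, -0.0564, 0.0453]
ee_rot: [0.705, -0.053, 0.705, 0.054]
contact_force: [-0.2, -0.0, -0.5]
width: 0.0001
box-frame mm [-74.4  -1.8  45.3] F [-0.21 -0.03 -0.45] t 3.8 w 0.00010506627058798046
```

View pics/m3.png

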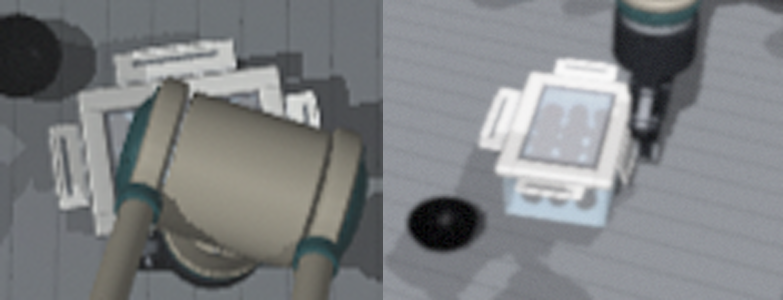

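Near press is done with no residual force. I'll back off, rise and swing to the left side.

```bash
python3 -m creep '{"delta_pos":[[0,0,-0.8],[-1,0,-1.2],[-4,0,-1.5],[-6.5,0,-1.5],[-6.5,0,-1.5]],"dr":[[0,0,0],[0,0,0],[0,0,0],[0,0,0],[0,0,0]]}'; python3 -c "
from h import *
rep();shot('wrist','w4'); print(manip.get_state()['qpos'].round(2)); to(0,105.5,110,-np.pi/2)"
```

```text
clock: 4.4
position: [0.4421, -0.0595, 0.1141]
ee_rot: [0.708, -0.054, 0.702, 0.052]
contact_force: [1.1, -0.1, 0.3]
width: 0.0002
box-frame mm [-87.3  -2.9 114.1] F [ 1.1  -0.13  0.25] t 4.4 w 0.0001508542181686694
[-0.29  0.19  1.96  0.    0.99 -2.01]
[ 0.27 10.79  8.84] [ 1.571  0.005 -0.002]
```

View pics/w4.png

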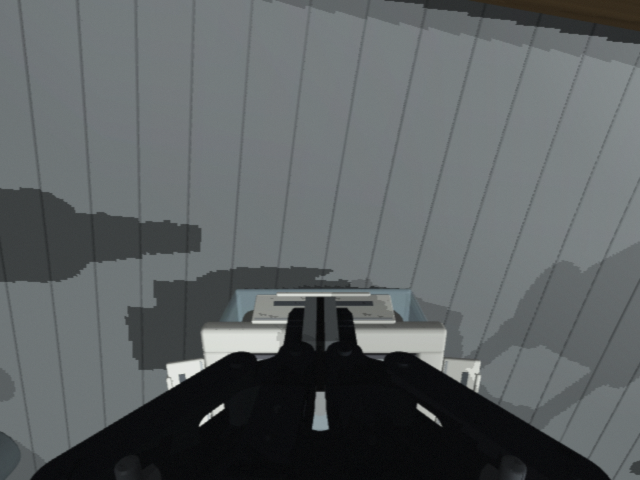

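```bash
python3 - <<'E'
from h import *
def bf(P):
    c,n=np.cos(YAW),np.sin(YAW); d=P-[CX,CY,0]; return np.stack([c*d[...,0]+n*d[...,1],-n*d[...,0]+c*d[...,1],d[...,2]],-1)*1e3
C=bf(cloud(load('w4')))
for v in range(284,350,5): print(v,np.nanmedian(C[v-1:v+2,265:285].reshape(-1,3),0).round(1), np.nanmedian(C[v-1:v+2,365:385].reshape(-1,3),0).round(1))
E
```

```text
284 [-50.2 -40.7   3. ] [-50.3  39.5   3. ]
289 [-47.2 -40.3   6.6] [-47.4  39.4   6.3]
294 [-63.1 -35.7  46.1] [-55.6  36.1  31. ]
299 [-61.9 -33.9  49.8] [-62.   32.2  49.6]
304 [-60.7 -33.4  54.1] [-60.6  31.6  53.9]
309 [-59.  -32.8  57.6] [-59.2  31.1  57.6]
314 [-57.5 -32.5  61.4] [-57.8  30.5  61.7]
319 [-56.3 -32.5  65.5] [-56.5  30.   65.6]
324 [-53.6 -32.1  66.7] [-53.8  30.1  66.7]
329 [-52.9 -31.6  71.2] [-53.1  29.6  71.3]
334 [-50.6 -31.7  73. ] [-50.8  29.4  73.1]
339 [-46.9 -31.6  73.1] [-47.2  29.6  73.1]
344 [-43.6 -31.7  73.1] [-43.5  29.8  73. ]
349 [-40.1 -32.   73.1] [-40.   30.   73.2]
```

```bash
cat >> h.py <<'E'
def bf(P):
    c,n=np.cos(YAW),np.sin(YAW); d=P-[CX,CY,0]; return np.stack([c*d[...,0]+n*d[...,1],-n*d[...,0]+c*d[...,1],d[...,2]],-1)*1e3
def ang(im,ax,sg,half,xs=(16,40)):
    "fold slope of flap on side axis ax, sign sg, from depth"
    C=bf(cloud(im)).reshape(-1,3); o=C[:,ax]*sg-(55 if ax==0 else 76); a=np.abs(C[:,1-ax])
    q=(a<half)&(o>1.5)&(o<32)&(C[:,2]>38)&(C[:,2]<100); o,z=o[q],C[q,2]
    if q.sum()<20: print('few',q.sum()); return
    v=np.linalg.svd(np.c_[o-np.median(o),z-np.median(z)],full_matrices=False)[2][0]; v*=np.sign(v[0])
    print('fold',np.arctan2(-v[1],v[0]).round(3),'n',q.sum(),'out',np.percentile(o,[2,98]).round(1),'z',np.percentile(z,[2,98]).round(1))
E
python3 - <<'E'
from h import *
ang(load('w4'),0,-1,40)
for i in range(3): ang(manip.get_image('wrist'),0,-1,40)
rep()
E
```

```text
fold 1.198 n 2244 out [ 1.7 10.1] z [45.4 65.6]
fold 1.203 n 2095 out [ 1.6 10. ] z [45.3 65.6]
fold 1.209 n 1997 out [ 1.7 10.1] z [45.3 65.8]
fold 1.205 n 1918 out [ 1.7 10. ] z [45.5 65.6]
box-frame mm [-90.2  -1.5 110. ] F [ 0.51  0.49 -0.41] t 4.6 w -0.00030154182484665816
```

Depth puts the near flap at rest at about 1.2 rad, short of hanging at 1.5. I'll push it further in.

```bash
python3 -m creep '{"delta_pos":[[2,0,0],[4.5,0,0],[6.3,0,0.3],[6.3,0,0.8],[6.3,0,1.2],[6.3,0,1.4],[6.3,0,1.6],[6.3,0,1.75],[6.3,0,1.85],[6.3,0,1.85]],"dr":[[0,0,0],[0,0,0],[0,0,0],[0,0,0],[0,0,0],[0,0,0],[0,0,0],[0,0,0],[0,0,0],[0,0,0]]}'; python3 -c "
from h import *
rep();ang(manip.get_image('wrist'),0,-1,40);rep()"
```

```text
clock: 5.6
position: [0.4583, -0.0561, 0.0478]
ee_rot: [0.705, -0.054, 0.705, 0.053]
contact_force: [-0.5, -0.6, 1.8]
width: -0.0002
box-frame mm [-70.8  -2.   47.8] F [-0.46 -0.63  1.81] t 5.6 w -0.00021014631839841107
fold -1.165 n 10463 out [ 3.4 30.5] z [45.8 99.7]
box-frame mm [-70.8  -2.   47.7] F [-0.41 -0.72  0.92] t 5.65 w 0.0003333187608056032
```

```bash
python3 -m creep '{"delta_pos":[[0,0,0.06],[0,0,0.12],[0,0,0.12],[0,0,-0.8],[-1,0,-1.2],[-4,0,-1.7],[-6.5,0,-2],[-6.5,0,-2]],"dr":[[0,0,0],[0,0,0],[0,0,0],[0,0,0],[0,0,0],[0,0,0],[0,0,0],[0,0,0]]}'; python3 -c "
from h import *
rep();ang(shot('wrist','w5'),0,-1,40);C=bf(cloud(load('w5')))
for v in range(284,350,5): print(v,np.nanmedian(C[v-1:v+2,265:285].reshape(-1,3),0).round(1))
to(0,105.5,110,-np.pi/2)"
```

```text
clock: 6.45
position: [0.4405, -0.0596, 0.1161]
ee_rot: [0.708, -0.054, 0.702, 0.052]
contact_force: [0.3, 0.4, -0.1]
width: -0.0001
box-frame mm [-88.9  -2.7 116.1] F [ 0.33  0.37 -0.09] t 6.45 w -0.00010725381262534496
fold 1.31 n 1798 out [1.6 7.7] z [43.8 65. ]
284 [-51.  -40.4   3.1]
289 [-47.4 -40.4   4.9]
294 [-47.6 -39.2  13.7]
299 [-60.6 -34.5  46.4]
304 [-59.6 -33.9  51.3]
309 [-58.3 -33.5  55.6]
314 [-57.3 -32.9  60.2]
319 [-56.4 -32.3  64.7]
324 [-53.8 -32.2  66.5]
329 [-53.2 -31.7  71.2]
334 [-50.8 -31.6  73. ]
339 [-47.3 -31.7  73.1]
344 [-43.8 -31.7  73.2]
349 [-40.5 -32.   73.4]
[ 0.48 10.78  8.97] [ 1.571  0.005 -0.002]
```

```bash
python3 -m creep '{"delta_pos":[[0,0,-0.3],[0,0,-0.3],[0,0,-0.3],[0,0,-0.3],[0,0,-0.3],[0,0,-0.3],[0,0,-0.3],[0,0,-0.3]],"dr":[[0,0,0],[0,0,0],[0,0,0],[0,0,0],[0,0,0],[0,0,0],[0,0,0],[0,0,0]]}' | head -1; python3 -c "
from h import *
w=shot('wrist','w6');ang(w,0,-1,40);rep()
cv2.imwrite('pics/w6c.png',cv2.resize(w['pixels'][270:370,180:460],None,fx=2.8,fy=2.8,interpolation=cv2.INTER_CUBIC))
to(0,105.5,110,-np.pi/2)"
```

```text
clock: 7.3
fold 1.315 n 1422 out [1.6 7.7] z [44.3 65.4]
box-frame mm [-93.7  -1.8 112.5] F [-0.91 -0.57 -0.03] t 7.35 w -0.00018734757228728758
[ 0.25 10.73  9.37] [ 1.571 -0.    -0.   ]
```

View pics/w6c.png

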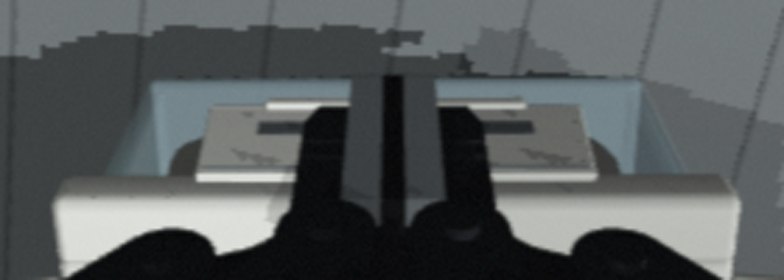

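```bash
python3 - <<'E'
from h import *
w=load('w6'); c,n=np.cos(YAW),np.sin(YAW)
def pr(x,y,z):
    p=np.array([CX+(c*x-n*y)/1e3,CY+(n*x+c*y)/1e3,z/1e3])
    r=cv2.projectPoints(p[None],w['rvec'],w['tvec'],w['intrinsics'],None)[0].ravel(); return ((r-[180,270])*2.8).round(1)
print('glass bottom',pr(-49,-70,4),pr(-49,70,4),'lid top edge',pr(-55,-76,75),pr(-55,76,75))
for t in(1.15,1.2,1.25,1.3,1.35,1.4,1.45,1.5): print(t,*[pr(-55-25*np.cos(t)-s*np.sin(t),-45,68-25*np.sin(t)+s*np.cos(t)) for s in(0,1.5,3)])
E
```

```text
glass bottom [155.8  70.7] [646.3  70.8] lid top edge [ 49.4 198.8] [758.2 199. ]
1.15 [215.1  89.4] [214.3  85.5] [213.5  81.6]
1.2 [215.7  92.7] [215.   88.6] [214.3  84.5]
1.25 [216.3  96.2] [215.6  91.9] [214.9  87.6]
1.3 [216.9  99.9] [216.2  95.4] [215.6  90.8]
1.35 [217.4 103.7] [216.8  99. ] [216.2  94.3]
1.4 [217.8 107.7] [217.3 102.8] [216.8  97.9]
1.45 [218.2 111.8] [217.8 106.7] [217.3 101.7]
1.5 [218.6 116. ] [218.2 110.8] [217.8 105.6]
```

```bash
python3 -m creep '{"delta_pos":[[3,0,0.4],[5.5,0,0.6],[6.45,0,1],[6.45,0,1.5],[6.45,0,2],[6.45,0,2.2],[6.45,0,2.4],[6.45,0,2.4],[6.45,0,2.4]],"dr":[[0,0,0],[0,0,0],[0,0,0],[0,0,0],[0,0,0],[0,0,0],[0,0,0],[0,0,0],[0,0,0]]}' >/dev/null; python3 -c "
from h import *
rep()"; python3 -m creep '{"delta_pos":[[0,0,0.05],[0,0,0.1],[0,0,0.1]],"dr":[[0,0,0],[0,0,0],[0,0,0]]}'>/dev/null; python3 -c "
from h import *
rep()"; python3 -m creep '{"delta_pos":[[0,0,0.05],[0,0,0.1],[0,0,0.1]],"dr":[[0,0,0],[0,0,0],[0,0,0]]}'>/dev/null; python3 -c "
from h import *
rep()"
```

```text
box-frame mm [-69.6  -1.8  48.4] F [-0.92  0.49  0.14] t 8.25 w -7.344077497897917e-05
box-frame mm [-69.   -1.8  48. ] F [-0.52 -0.39  0.35] t 8.55 w 0.00018621530782711684
box-frame mm [-68.1  -1.7  47.8] F [-2.51 -1.3  -0.84] t 8.85 w -0.0002890221065745061
```

```bash
python3 -m creep '{"delta_pos":[[0,0,-0.8],[-1,0,-1.2],[-4,0,-1.7],[-6.5,0,-2.4],[-6.5,0,-2.4],[-6.5,0,-2.4]],"dr":[[0,0,0],[0,0,0],[0,0,0],[0,0,0],[0,0,0],[0,0,0]]}'|head -1; python3 -c "
from h import *
rep();w=shot('wrist','w7');ang(w,0,-1,40)
cv2.imwrite('pics/w7c.png',cv2.resize(w['pixels'][270:370,180:460],None,fx=2.8,fy=2.8,interpolation=cv2.INTER_CUBIC))
C=bf(cloud(w))
for v in range(294,345,5): print(v,np.nanmedian(C[v-1:v+2,265:285].reshape(-1,3),0).round(1))
to(0,105.5,110,-np.pi/2)"
```

```text
clock: 9.45
box-frame mm [-91.5  -2.  113.9] F [0.82 1.14 0.17] t 9.45 w 0.00013225316503889098
fold 1.409 n 1259 out [1.5 5.7] z [43.5 65. ]
294 [-47.4 -39.3   5.3]
299 [-47.4 -38.2  13.5]
304 [-53.8 -35.2  33.7]
309 [-58.5 -33.3  48.3]
314 [-57.7 -32.7  53.7]
319 [-56.8 -32.2  58.4]
324 [-56.3 -31.3  63.2]
329 [-54.4 -31.   66.1]
334 [-53.3 -30.8  70.2]
339 [-51.5 -30.6  72.7]
344 [-48.2 -30.8  73.2]
[ 0.32 10.73  9.19] [ 1.571e+00  1.000e-03 -0.000e+00]
```

```bash
python3 -m creep '{"delta_pos":[[0,1.5,0],[0,3,0.5],[0,5,1],[0,7,2],[0.3,9,3],[0.3,10.7,4.5],[0.3,10.7,6],[0.3,10.7,7.5],[0.3,10.7,9],[0.3,10.7,9.2]],"dr":[[0.14,0,0],[0.28,0,0],[0.42,0,0],[0.56,0,0],[0.7,0,0],[0.84,0,0],[0.98,0,0],[1.12,0,0],[1.26,0,0],[1.4,0,0]]}'|head -1; python3 -m creep '{"delta_pos":[[0,0,0],[0,0,0],[0,0,0]],"dr":[[0.14,0,0],[0.171,0,0],[0.171,0,0]]}'|head -1;python3 -c "
from h import *
rep(); w=shot('wrist','w8'); ang(w,1,1,28); to(0,105.5,80,-np.pi/2)
t=shot('top','t8')
cv2.imwrite('pics/m8.png',np.hstack([w['pixels'][200:440,120:520],cv2.resize(t['pixels'][195:285,285:400],None,fx=2.66,fy=2.66,interpolation=cv2.INTER_CUBIC)]))"
```

```text
clock: 10.5
clock: 10.8
box-frame mm [ -0.4 105.4 108.7] F [-1.06 -0.42  0.08] t 10.8 w 0.00027224312412448524
fold -0.125 n 1939 out [ 2.4 23.2] z [69.2 73.9]
[ 2.89  0.05 -0.01] [ 0.001 -0.001  0.002]Traceback (most recent call last):
  File "<string>", line 5, in <module>
    cv2.imwrite('pics/m8.png',np.hstack([w['pixels'][200:440,120:520],cv2.resize(t['pixels'][195:285,285:400],None,fx=2.66,fy=2.66,interpolation=cv2.INTER_CUBIC)]))
                              ~~~~~~~~~^^^^^^^^^^^^^^^^^^^^^^^^^^^^^^^^^^^^^^^^^^^^^^^^^^^^^^^^^^^^^^^^^^^^^^^^^^^^^^^^^^^^^^^^^^^^^^^^^^^^^^^^^^^^^^^^^^^^^^^^^^^^
    return _nx.concatenate(arrs, 1, dtype=dtype, casting=casting)
           ~~~~~~~~~~~~~~~^^^^^^^^^^^^^^^^^^^^^^^^^^^^^^^^^^^^^^^
ValueError: all the input array dimensions except for the concatenation axis must match exactly, but along dimension 0, the array at index 0 has size 240 and the array at index 1 has size 239
```

```bash
python3 -m creep '{"delta_pos":[[2.2,0,0],[3.5,0,0],[4,0,0],[4.4,0,0],[4.8,0,0],[5.1,0,0.1],[5.4,0,0.25],[5.7,0,0.45],[5.95,0,0.65],[6.1,0,0.8]],"dr":[[0,0,0],[0,0,0],[0,0,0],[0,0,0],[0,0,0],[0,0,0],[0,0,0],[0,0,0],[0,0,0],[0,0,0]]}'>/dev/null; python3 -c "
from h import *
rep()";python3 -m creep '{"delta_pos":[[0.1,0,0.2],[0.1,0,0.35],[0.1,0,0.5],[0.1,0,0.6],[0.1,0,0.7],[0.1,0,0.75],[0.1,0,0.75]],"dr":[[0,0,0],[0,0,0],[0,0,0],[0,0,0],[0,0,0],[0,0,0],[0,0,0]]}'>/dev/null; python3 -c "
from h import *
rep()"
```

```text
box-frame mm [ 0.6 96.8 49. ] F [-0.11  0.53  1.43] t 11.9 w -6.804543512103403e-05
box-frame mm [ 0.1 89.6 47.9] F [ 0.32  0.69 -0.54] t 12.6 w -0.0002310785587223735
```

```bash
python3 -m creep '{"delta_pos":[[0,0,0.05],[0,0,0.1],[0,0,0.1]],"dr":[[0,0,0],[0,0,0],[0,0,0]]}'>/dev/null; python3 -c "
from h import *
rep()"; python3 -m creep '{"delta_pos":[[0,0,0.05],[0,0,0.08],[0,0,0.08]],"dr":[[0,0,0],[0,0,0],[0,0,0]]}'>/dev/null; python3 -c "
from h import *
rep()"
```

```text
box-frame mm [ 0.1 89.  48. ] F [-1.03  2.02 -0.8 ] t 12.9 w -6.881208684351397e-05
box-frame mm [ 0.1 88.9 47.9] F [-1.34  6.13 -0.43] t 13.2 w 9.680032507591516e-05
```

```bash
python3 -m creep '{"delta_pos":[[0,0,-0.8],[-1,0,-1.2],[-4,0,-1.7],[-6.5,0,-2.4],[-6.5,0,-2.4],[-6.5,0,-2.4]],"dr":[[0,0,0],[0,0,0],[0,0,0],[0,0,0],[0,0,0],[0,0,0]]}'|head -1; python3 -c "
from h import *
rep();w=shot('wrist','w9');ang(w,1,1,28); s=shot('side','s9')
a=cv2.resize(w['pixels'][220:400,160:480],(440,300));b=cv2.resize(s['pixels'][160:300,240:400],(343,300),interpolation=cv2.INTER_CUBIC)
cv2.imwrite('pics/m9.png',np.hstack([a,b]))
to(84.5,0,110,-np.pi); print(manip.get_state()['qpos'].round(2))"
```

```text
clock: 13.8
box-frame mm [  0.8 111.7 114.1] F [-0.75  0.33 -1.03] t 13.8 w -0.00022731966517308677
fold 1.503 n 282 out [1.5 3.7] z [42.8 58.3]
[ 0.25  8.49 11.18] [1.571e+00 1.000e-03 1.000e-03]
[-0.    0.29  1.81 -0.    1.04 -0.16]
```

View pics/m9.png

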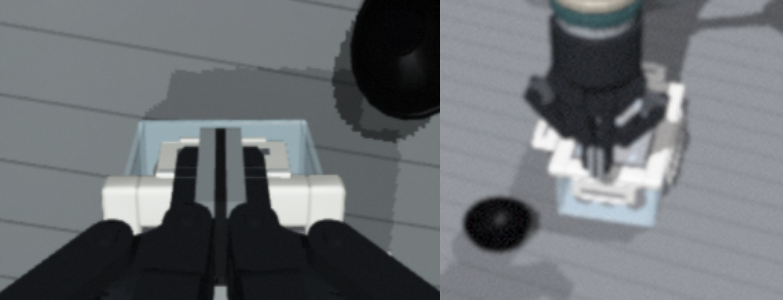

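Left flap is hanging, measured at 1.50 rad. The near flap measured 1.41, so I'll recheck it at the end. Now to the far side.

```bash
python3 -m creep '{"delta_pos":[[0,1.5,0],[0,3,0.5],[0,5,1],[0,7,2],[0.3,8.5,3.5],[0.3,8.5,5],[0.3,8.5,7],[0.3,8.5,9],[0.3,8.5,10.5],[0.3,8.5,11.2]],"dr":[[0.14,0,0],[0.28,0,0],[0.42,0,0],[0.56,0,0],[0.7,0,0],[0.84,0,0],[0.98,0,0],[1.12,0,0],[1.26,0,0],[1.4,0,0]]}'|head -1; python3 -m creep '{"delta_pos":[[0,0,0],[0,0,0],[0,0,0]],"dr":[[0.14,0,0],[0.171,0,0],[0.171,0,0]]}'|head -1;python3 -c "
from h import *
rep(); w=shot('wrist','w10'); ang(w,0,1,40); to(84.5,0,110,-np.pi)
"
```

```text
clock: 14.9
clock: 15.2
box-frame mm [ 84.3  -0.4 108.5] F [ 0.97 -0.18  0.38] t 15.2 w -0.0001088220904894261
fold -0.088 n 4101 out [ 1.9 26.4] z [68.4 72.7]
[-0.13 -0.03 -0.  ] [0.    0.002 0.001]
```

```bash
python3 -m creep '{"delta_pos":[[2.2,0,0],[3.5,0,0],[4,0,0],[4.4,0,0],[4.8,0,0],[5.1,0,0.1],[5.4,0,0.25],[5.7,0,0.45],[5.95,0,0.65],[6.1,0,0.8]],"dr":[[0,0,0],[0,0,0],[0,0,0],[0,0,0],[0,0,0],[0,0,0],[0,0,0],[0,0,0],[0,0,0],[0,0,0]]}'>/dev/null; python3 -c "
from h import *
rep()";python3 -m creep '{"delta_pos":[[0.1,0,0.2],[0.1,0,0.35],[0.1,0,0.5],[0.1,0,0.6],[0.1,0,0.65],[0.1,0,0.65]],"dr":[[0,0,0],[0,0,0],[0,0,0],[0,0,0],[0,0,0],[0,0,0]]}'>/dev/null; python3 -c "
from h import *
rep()";python3 -m creep '{"delta_pos":[[0,0,0.05],[0,0,0.1],[0,0,0.1]],"dr":[[0,0,0],[0,0,0],[0,0,0]]}'>/dev/null; python3 -c "
from h import *
rep()"
```

```text
box-frame mm [77.7 -0.3 49.2] F [-1.13 -0.03  2.25] t 16.25 w -1.7837647890809374e-05
box-frame mm [71.5 -0.2 48. ] F [ 3.84  0.65 -2.86] t 16.85 w 0.00017929908950620142
box-frame mm [71.3 -0.2 48.4] F [ 6.11  1.3  -3.54] t 17.15 w -0.0002632330235700397
```

```bash
python3 -m creep '{"delta_pos":[[0,0,-0.8],[-1,0,-1.2],[-4,0,-1.7],[-6.5,0,-2.4],[-6.5,0,-2.4],[-6.5,0,-2.4]],"dr":[[0,0,0],[0,0,0],[0,0,0],[0,0,0],[0,0,0],[0,0,0]]}'|head -1; python3 -c "
from h import *
rep();w=shot('wrist','w11');ang(w,0,1,40); C=bf(cloud(w)).reshape(-1,3)
q=(np.abs(C[:,1])<70)&(C[:,2]>70)&(C[:,2]<80); print('lid far edge x',np.percentile(C[q,0],[98,99.5]))
for tag in('t0','t8'):
    C=bf(cloud(load(tag))).reshape(-1,3)
    q=(C[:,2]>60)&(C[:,2]<85)&(np.abs(C[:,0])<90)&(np.abs(C[:,1])<110); print(tag,np.percentile(C[q,:2],[1,50,99],axis=0).round(1).tolist())
to(0,-105.5,110,-np.pi/2); print(manip.get_state()['qpos'].round(2))"
```

```text
clock: 17.75
box-frame mm [ 9.330e+01 -1.000e-01  1.136e+02] F [-0.37 -0.26 -0.02] t 17.75 w -9.017503102666226e-05
fold 1.449 n 1705 out [1.6 6.6] z [43.4 70.1]
lid far edge x [56.47781675 56.89335831]
t0 [[-76.6, -96.3], [-1.0, 0.3], [76.7, 96.5]]
t8 [[-57.0, -97.1], [-1.1, -20.0], [76.4, 86.4]]
[ 0.27 10.57  9.25] [-1.571e+00  1.000e-03  2.000e-03]
[-0.16  0.43  1.58 -0.    1.14  1.26]
```

```bash
python3 -m creep '{"delta_pos":[[0,1.5,0],[0,3,0],[0,5,0],[0,7,0.5],[0.3,9,1.5],[0.3,10.6,3],[0.3,10.6,5],[0.3,10.6,7],[0.3,10.6,8.5],[0.3,10.6,9.2]],"dr":[[-0.14,0,0],[-0.28,0,0],[-0.42,0,0],[-0.56,0,0],[-0.7,0,0],[-0.84,0,0],[-0.98,0,0],[-1.12,0,0],[-1.26,0,0],[-1.4,0,0]]}'|head -1; python3 -m creep '{"delta_pos":[[0,0,0],[0,0,0],[0,0,0]],"dr":[[-0.14,0,0],[-0.171,0,0],[-0.171,0,0]]}'|head -1;python3 -c "
from h import *
rep(); to(0,-105.5,108.5,-np.pi/2);shot('side','s12')
"
```

```text
clock: 18.8
clock: 19.1
box-frame mm [ 1.000e-01 -1.054e+02  1.086e+02] F [ 0.43 -0.35  0.36] t 19.1 w -0.00021266119476967476
[ 0.01 -0.01  0.01] [-0.    -0.002  0.003]
```

Same press, but pushing with the −z face.

```bash
python3 -m creep '{"delta_pos":[[2.2,0,0],[3.5,0,0],[4,0,0],[4.4,0,0],[4.8,0,0],[5.1,0,-0.1],[5.4,0,-0.25],[5.7,0,-0.45],[5.95,0,-0.65],[6.1,0,-0.8]],"dr":[[0,0,0],[0,0,0],[0,0,0],[0,0,0],[0,0,0],[0,0,0],[0,0,0],[0,0,0],[0,0,0],[0,0,0]]}'>/dev/null; python3 -c "
from h import *
rep()";python3 -m creep '{"delta_pos":[[0.1,0,-0.2],[0.1,0,-0.35],[0.1,0,-0.5],[0.1,0,-0.6],[0.1,0,-0.65],[0.1,0,-0.65]],"dr":[[0,0,0],[0,0,0],[0,0,0],[0,0,0],[0,0,0],[0,0,0]]}'>/dev/null; python3 -c "
from h import *
rep()";python3 -m creep '{"delta_pos":[[0,0,-0.05],[0,0,-0.1],[0,0,-0.1]],"dr":[[0,0,0],[0,0,0],[0,0,0]]}'>/dev/null; python3 -c "
from h import *
rep()"
```

```text
box-frame mm [  2.  -97.9  49.2] F [-0.54 -1.1   1.07] t 20.15 w -0.0002998441358896109
box-frame mm [  1.9 -91.7  48. ] F [ 1.15 -2.15 -0.58] t 20.75 w -0.00015153715780954566
box-frame mm [  1.9 -91.   48. ] F [ 1.05 -3.44 -2.7 ] t 21.05 w -6.089097869240568e-05
```

```bash
python3 -m creep '{"delta_pos":[[0,0,-0.05],[0,0,-0.08],[0,0,-0.08]],"dr":[[0,0,0],[0,0,0],[0,0,0]]}'>/dev/null; python3 -c "
from h import *
rep()"; python3 -m creep '{"delta_pos":[[0,0,0.8],[-1,0,1.2],[-4,0,1.7],[-6.5,0,3],[-9.5,0,5],[-9.5,0,5],[-9.5,0,5]],"dr":[[0,0,0],[0,0,0],[0,0,0],[0,0,0],[0,0,0],[0,0,0],[0,0,0]]}'|head -1; python3 -c "
from h import *
rep();w=shot('wrist','w13');ang(w,1,-1,28);ang(w,0,-1,40);ang(w,0,1,40);s=shot('side','s13');t=shot('top','t13')
cv2.imwrite('pics/m13.png',np.hstack([cv2.resize(w['pixels'],(400,300)),cv2.resize(s['pixels'][160:300,240:420],(386,300),interpolation=cv2.INTER_CUBIC)]))"
```

```text
box-frame mm [  2.  -91.   48.1] F [ 1.67 -5.82 -3.05] t 21.35 w -4.079478855181233e-07
clock: 22.05
box-frame mm [   1.8 -139.9  144.1] F [-0.47  0.23 -0.47] t 22.05 w 0.0003161424300791043
fold 1.398 n 405 out [1.5 6.7] z [43.9 70.9]
few 7
fold 1.091 n 191 out [2.1 3.8] z [63.8 66.9]
```

View pics/m13.png

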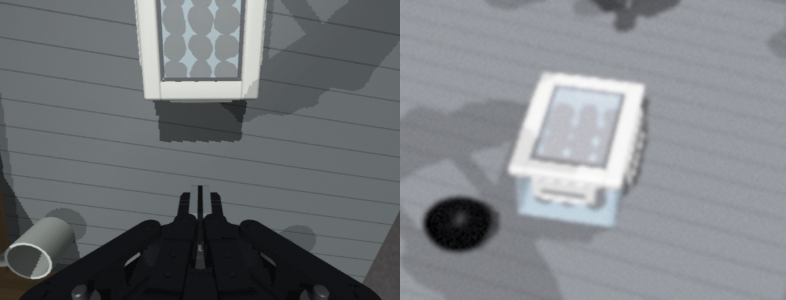

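```bash
python3 - <<'E'
from h import *
for a,b,sl in(('s0','s13',(slice(190,260),slice(290,350))),('t0','t13',(slice(222,262),slice(312,372)))):
    A,B=load(a)['pixels'],load(b)['pixels']
    g=lambda x:cv2.cvtColor(x,cv2.COLOR_BGR2GRAY)
    sub=lambda im:cv2.resize(im,None,fx=8,fy=8,interpolation=cv2.INTER_CUBIC)
    T=sub(g(A)[sl]); S=sub(g(B)[sl[0].start-6:sl[0].stop+6,sl[1].start-6:sl[1].stop+6])
    r=cv2.minMaxLoc(cv2.matchTemplate(S,T,cv2.TM_CCOEFF_NORMED)); print(a,r[1],np.array(r[3])/8-6)
ang(load('t13'),0,-1,40);ang(load('t13'),0,1,40)
to(-100,0,120,0); print(manip.get_state()['qpos'].round(2))
E
```

```text
s0 0.6633849740028381 [0. 1.]
t0 0.8518703579902649 [-0.125  0.   ]
fold 1.407 n 100 out [1.7 6.9] z [43.1 67.8]
few 8
[  2.25 -10.06 -13.85] [-1.571 -0.004 -0.   ]
[-0.44  0.35  1.63  0.    1.16 -0.59]
```

Box has not moved in the top view (shift under 0.2 px). I'll re-check the near flap from close up.

```bash
python3 -m creep '{"delta_pos":[[0,-2,0],[0,-4,0],[0,-6,-1],[0.5,-8,-2],[1,-10,-4],[1.5,-10,-6],[2,-10,-8],[2.25,-10,-10],[2.25,-10,-12],[2.25,-10,-13.8]],"dr":[[-0.14,0,0],[-0.28,0,0],[-0.42,0,0],[-0.56,0,0],[-0.7,0,0],[-0.84,0,0],[-0.98,0,0],[-1.12,0,0],[-1.26,0,0],[-1.4,0,0]]}'|head -1; python3 -m creep '{"delta_pos":[[0,0,0],[0,0,0],[0,0,0]],"dr":[[-0.14,0,0],[-0.171,0,0],[-0.171,0,0]]}'|head -1;python3 -c "
from h import *
rep(); w=shot('wrist','w14'); ang(w,0,-1,40); C=bf(cloud(w)).reshape(-1,3)
q=(np.abs(C[:,1])<70)&(C[:,2]>70)&(C[:,2]<80); print('lid near edge x',np.percentile(C[q,0],[.5,2]))
to(-69,0,48)"
```

```text
clock: 23.2
clock: 23.5
box-frame mm [-99.2  -0.7 119.7] F [-0.48 -0.37  0.5 ] t 23.5 w 5.905187111785088e-05
fold 1.419 n 954 out [1.6 5.6] z [43.6 65.2]
lid near edge x [-54.21861226 -53.87779134]
[7.17 0.08 3.02] [ 0.    -0.002 -0.001]
```

```bash
python3 -m creep '{"delta_pos":[[3,0,0.5],[6,0,1],[7.2,0,1.5],[7.2,0,2],[7.2,0,2.5],[7.2,0,2.8],[7.2,0,3],[7.2,0,3.1],[7.2,0,3.1]],"dr":[[0,0,0],[0,0,0],[0,0,0],[0,0,0],[0,0,0],[0,0,0],[0,0,0],[0,0,0],[0,0,0]]}' >/dev/null; python3 -c "
from h import *
rep()"; python3 -m creep '{"delta_pos":[[0,0,0.05],[0,0,0.1],[0,0,0.1]],"dr":[[0,0,0],[0,0,0],[0,0,0]]}'>/dev/null; python3 -c "
from h import *
rep()"
```

```text
box-frame mm [-67.1  -1.9  49. ] F [-0.38 -0.29  0.07] t 24.45 w -0.00017778847741744606
box-frame mm [-66.6  -1.7  48.5] F [-1.49 -0.34  0.72] t 24.75 w 0.00017231751570586065
```

```bash
python3 -m creep '{"delta_pos":[[0,0,0.05],[0,0,0.08],[0,0,0.08]],"dr":[[0,0,0],[0,0,0],[0,0,0]]}'>/dev/null; python3 -c "
from h import *
rep()"; python3 -m creep '{"delta_pos":[[0,0,0.05],[0,0,0.06],[0,0,0.06]],"dr":[[0,0,0],[0,0,0],[0,0,0]]}'>/dev/null; python3 -c "
from h import *
rep()"
```

```text
box-frame mm [-66.5  -1.7  48.4] F [-3.52 -1.71  3.58] t 25.05 w 1.4397563506689496e-05
box-frame mm [-66.4  -1.6  48.4] F [-6.32 -2.21  5.5 ] t 25.35 w 0.0003591922923544385
```

Hard stop reached at the near flap. I'll back out and do the final check from clear.

```bash
python3 -m creep '{"delta_pos":[[0,0,-0.8],[-1,0,-1.5],[-4,0,-2.5],[-7,0,-3.5],[-8,0,-3.5],[-8,0,-3.5]],"dr":[[0,0,0],[0,0,0],[0,0,0],[0,0,0],[0,0,0],[0,0,0]]}'|head -1; python3 -c "
from h import *
rep();w=shot('wrist','w15');ang(w,0,-1,40)"; python3 -m creep '{"delta_pos":[[-4,0,-3],[-8,0,-6],[-11,0,-9],[-14,0,-12],[-16,0,-15],[-16,0,-15],[-16,0,-15]],"dr":[[0,0,0],[0,0,0],[0,0,0],[0,0,0],[0,0,0],[0,0,0],[0,0,0]]}'|head -2
python3 - <<'E'
from h import *
t=shot('top','t16');s=shot('side','s16');w=shot('wrist','w16');rep()
for a,x,sg,h in((w,0,-1,40),(t,0,1,40),(t,1,1,28),(t,1,-1,28),(s,0,1,40),(s,1,1,28)): ang(a,x,sg,h)
g=lambda x:cv2.resize(cv2.cvtColor(x,cv2.COLOR_BGR2GRAY),None,fx=8,fy=8,interpolation=cv2.INTER_CUBIC)
for a,b,(y,x,H,W) in(('s0',s,(188,288,75,72)),('t0',t,(215,305,52,74))):
    r=cv2.minMaxLoc(cv2.matchTemplate(g(b['pixels'][y-5:y+H+5,x-5:x+W+5]),g(load(a)['pixels'][y:y+H,x:x+W]),cv2.TM_CCOEFF_NORMED)); print(a,r[1],np.array(r[3])/8-5)
a=cv2.resize(t['pixels'][190:290,280:400],(360,300),interpolation=cv2.INTER_CUBIC);b=cv2.resize(s['pixels'][160:300,240:420],(386,300),interpolation=cv2.INTER_CUBIC)
cv2.imwrite('pics/m16.png',np.hstack([a,b]))
E
```

```text
clock: 25.95
box-frame mm [-98.3  -2.4 130.4] F [-0.75 -0.18 -0.11] t 25.95 w 0.000292027695393098
fold 1.513 n 702 out [1.5 3.9] z [43.3 62.4]
clock: 26.7
position: [0.2815, -0.0829, 0.2878]
box-frame mm [-249.5   -1.6  287.1] F [-1.42  0.6   0.2 ] t 26.85 w 5.3106246990621683e-05
few 0
few 9
fold 1.476 n 31 out [1.6 4.7] z [41.1 68.5]
few 6
fold 1.099 n 34 out [1.7 6.9] z [64.5 74.5]
fold 1.524 n 209 out [1.6 6.1] z [44.1 72.1]
s0 0.682258665561676 [-0.125  0.625]
t0 0.6231845617294312 [0. 0.]
```

View pics/m16.png

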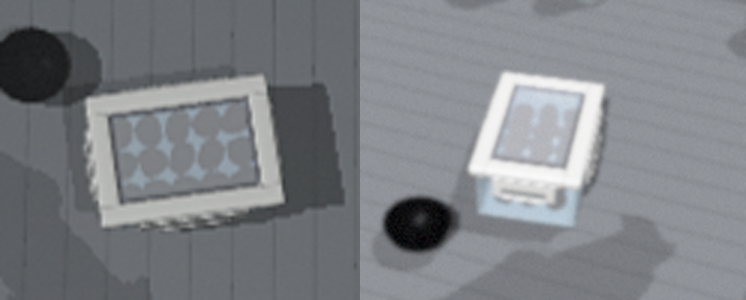

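```bash
python3 - <<'E'
from h import *
for tag,ax,sg,h in(('w15',0,-1,40),('w9',1,1,28),('w11',0,1,40),('w13',1,-1,28),('s13',1,-1,28)):
    C=bf(cloud(load(tag))).reshape(-1,3); o=C[:,ax]*sg-(55 if ax==0 else 76); a=np.abs(C[:,1-ax])
    out=[]
    for z in range(42,75,4):
        q=(a<h)&(o>-4)&(o<20)&(np.abs(C[:,2]-z)<2); out.append((z,int(q.sum()),round(float(np.median(o[q])),1) if q.sum() else None))
    print(tag,out)
E
```

```text
w15 [(42, 50, 3.3), (46, 322, 2.3), (50, 172, 2.0), (54, 185, 1.7), (58, 160, 1.2), (62, 162, 1.0), (66, 324, -0.2), (70, 231, -1.8), (74, 139, -3.0)]
w9 [(42, 41, 3.1), (46, 209, 1.9), (50, 89, 1.5), (54, 84, 1.3), (58, 79, 0.8), (62, 71, 0.7), (66, 154, -0.5), (70, 112, -2.0), (74, 49, -3.2)]
w11 [(42, 69, 6.2), (46, 383, 5.1), (50, 226, 4.7), (54, 219, 4.4), (58, 217, 4.0), (62, 197, 3.7), (66, 416, 2.6), (70, 335, 1.0), (74, 398, -1.6)]
w13 [(42, 12, 6.7), (46, 50, 6.6), (50, 0, None), (54, 0, None), (58, 0, None), (62, 6, 4.0), (66, 261, 3.2), (70, 212, 0.9), (74, 723, -1.7)]
s13 [(42, 0, None), (46, 0, None), (50, 0, None), (54, 0, None), (58, 0, None), (62, 0, None), (66, 0, None), (70, 6, -0.3), (74, 10, -2.8)]
```

The near, left and far profiles match a fully hanging flap, and so does what's visible of the right one. Handing in.

```bash
python3 -c "
from rig import manip
print(manip.sign_off())"
```

```text
the job is handed in; nothing more can be done
None
```

I pressed all four locking flaps shut with the closed fingertips, in the order near, left, far, right, then handed the job in at about 27 s.

- **Flaps:** Each one met a hard stop at about 6 N of fingertip push. The depth profiles show near, left and far hanging at about 1.5 rad. The right flap could only be partly seen, but what shows matches the others.
- **Near flap:** It did not snap shut by itself as described. It rested at about 1.2, 1.3 and then 1.4 rad after three pushes. After the right flap I went back and pressed it to its stop, and it now reads 1.51 rad.
- **Box:** The top view shows no shift. The side view matched 0.6 px off in rows at the end (1 px before the last press), but the match was poor because the flaps and shadows had changed.
- **Rest of the drawer:** I kept the fingertips clear of everything else but did not check those items one by one. The arm ended clear of everything.

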